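# Weigh two look-alike fuses and load the full one into the spring holder

### The arm

A 7-joint arm with a two-finger parallel gripper is mounted at the origin on the work surface. World frame = base frame: x ahead of the robot, y to its left, z up, the work surface at z = 0. Lengths are in m, angles in rad, forces in N, time in s.
With the tool pointing down it reaches from about 0.4 to 0.85 m from the base axis. Payload 10.4 kg.
Tool frame: the origin (TCP) lies at the very end of the fingers, on their centre line; the grasp point (between the pads) lies 19 mm behind it (manip.grip_point_offset is the z of the grasp point in the tool frame, in m); z points along the fingers, y is the direction in which the jaws open and shut (so a half turn about z gives the same grasp; the last joint's range is limited). The gripper opens to 85 mm and grips with 20 to 120 N. Pads are 22 mm wide; open, the fingers measure 114 mm over their backs; the gripper's body (76 mm by 85 mm) begins 54 mm behind the grasp point. The pads swing forward as they close: fully open they stand 13 mm farther back than shut.
Start: joints at [-1.221, 0.332, -0.065, 1.46, 0.022, 1.35, -0.088], TCP at [0.228, 0.582, 0.231] pointing down, gripper open.
Joint ranges: [-2.6, 2.6], [-0.5, 2.12], [-1.47, 1.34], [0.16, 2.42], [-1.27, 4.41], [0.06, 2.06], [-2.6, 2.6]. Speed limits (rad/s): [2.22, 2.22, 2.79, 2.79, 3.14, 3.14, 3.14].

### API

Orientations are given as a unit quaternion [x, y, z, w].
In Python, from workcell import manip, camera, get_calibration, hand_in gives the robot as it stands.
- The arm moves only by the shell command python3 -m pendant 'ROWS' [FORCE]. ROWS is JSON, a list of rows, each a list of 5 numbers: the shift along the tool's x, y, z in units of 40 mm (1.0 is 40 mm), then the turn about the tool's z in units of 6 degrees (1.0 is 6 degrees), then the closure, from 0 (fully open) to 1 (shut). A call has 1 to 5 rows; each row is the pose to reach, as a shift and turn from the pose commanded when the call began, along the tool's axes at that moment; what a row does not reach only later rows make up. A row lasts 1/8 s, in which the tool goes at most 62.5 mm and 10.7 degrees, less where a joint would pass 70% of its speed; a pose out of reach is approached as far as the arm can. A call with a gripper value outside its range is refused whole. The fingers move at their own pace and stop on an object; FORCE is the grip in N (left out, the last holds). Time passes only in rows, so rows that repeat a pose let the fingers close. It gives the time, the measured TCP pose, the force and the opening at its end, in the units of the state.
- manip.get_obs(): the state, without advancing time (a new reading comes with each control period).
- camera(name): name is "side" or "top"; returns (picture, depth): 480x640x3 uint8, red, green, blue; 480x640 float32, m along the optical axis (not along the pixel's ray), 0 where there is no reading.
- get_calibration(name): a dict with "vfov" (degrees; the focal length in pixels is half the picture's height over the tangent of half this angle, whatever the lens; pixels are square), "cx", "cy" (the principal point, pixels), "distortion" ([k1, k2, p1, p2, k3] as OpenCV has them; the pictures are not rectified), "position" and "rotation" of the camera in the world. Camera axes: x right, y down, z forward; pixel columns grow to the right and rows downward; lengths in m; the calibration is good to about 2 mm. A picture is of the moment at which its call begins. get_calibration takes no time and is no camera call.
- hand_in(): hands the job in, once; it reports no verdict.
The state is a dict: "clock": time; "joint_pos": joint angles; "joint_velocities": joint speeds; "tau": joint torques, N m; "position": TCP position; "ee_rot": TCP orientation; "ft_force": force on the tool from outside, world axes, zero at the start; "torque": the same for the moment, N m; "grip_width": opening from 0.0 (shut) to 1.0 (fully open).
Only numpy, scipy, OpenCV 4.12 (cv2) and the standard library are available. Lean on these libraries where they do the work, as an engineer would, in place of code of your own. Each camera call takes 0.05 s, during which the arm holds its last target.

### The job

One of the two look-alike fuses in the tray is properly sand-filled, the other is empty and useless: set one gently on the empty pan of the balance, let go, and read the beam (a full fuse outweighs the brass weight, an empty one does not). Load the full fuse into the fuse holder by pressing its end against the sprung contact plate, only as hard as the spring needs and never against its stop, and lowering it behind the fixed end contact so that it sits flat on its seat clamped by the spring. The empty fuse must finish lying in the tray, and leave the other things on the bench alone.

Things in the scene. Friction and masses are not known exactly. Their poses are not given: they have to be found in the camera images.
- fuse_a_mid (a point): first loose square-body fuse, white ceramic with steel end plates, 32 x 64 x 32 mm, long axis = its y, lying in the tray at the start. One fuse is sand-filled (130 to 170 g), its look-alike is empty (50 to 70 g); which is which differs every time. This point is its centre, 16 mm above its underside.
- fuse_b_mid (a point): second fuse, same as the first in size, looks and axes (square-body, 32 x 64 x 32 mm, long axis = its y); this point is its centre, 16 mm above its underside.
- tray: shallow grey plastic tray, fixed, 230 (its x) x 110 (its y) x 10 mm high, inner floor 4 to 5 mm above the bench, walls 4 mm. Origin: centre of the underside. The fuses start about 45 mm either way along its x from the centre, long axes roughly along its y; the empty fuse must end lying flat in it.
- balance: equal-arm balance, fixed blue base 110 (x) x 250 (y) x 22 mm, beam along its y pivoted 72 mm up; a steel pan at each end, kept level as the beam tips. The pan at +y carries a brass weight of 105 g that stays there; the pan at -y is the empty weighing pan. Nothing on it is higher than 160 mm. Origin: centre of the underside.
- pan_top (a point): centre of the top face of the empty weighing pan (flat, 104 mm diameter, no rim), about 105 mm above the bench with the beam level and 10 mm higher or lower at the beam's stops. A delicate pan: more than about 12 N harms it.
- beam (a joint): tilt of the balance beam, rad: -0.09 = weighing pan up at its stop (empty, or carrying the empty fuse), 0 = level, +0.09 = weighing pan down at its stop (carrying the full fuse). Allow a second for it to swing and settle.
- holder: fixed fuse holder, black base 70 (x) x 170 (y) x 12 mm, origin: centre of its underside. Its contact set (seat, fixed end contact at -y, sprung plate at +y) is clamped anywhere up to 20 mm either way of the centre along y, not measured: find it by feel. A loaded fuse lies with its long axis along y, centred across x, its centre 48 mm above the bench.
- seat_line (a point): point over the holder's origin at the height of the seat's top, 32 mm above the bench. The seat is 22 (x) x 54 mm, so a fuse overhangs it and both long sides stay open for fingers. At the -y end stands the fixed copper end contact, top 18 mm above the seat, 10 mm thick, bent by over 25 N; 58 mm from it at +y the free sprung plate, top 51 mm above the seat, before a housing. Both are 30 mm wide.
- spring_plate (a joint): how far the sprung plate of the holder is pressed in towards the holder's +y, m: 0 = free, 0.006 with a 64 mm fuse loaded (it fills the 58 mm gap), 0.010 = hard stop. The spring gives about 2 N at 0, 7.4 N at 0.006 and 11 N at 0.010; then it is rigid, and more than about 16 N bends it.
- meter: bystander: panel meter on an orange base, 85 x 100 x 98 mm, loose; origin under its centre.
- multimeter: bystander: hand multimeter lying on the bench, 140 x 72 x 46 mm, loose; origin under its centre.
- screwdriver: bystander: screwdriver lying on the bench, 170 mm long, loose.
Not all that is in view belongs to the job. Leave any brown or turquoise look-alike of the part that bears fuse_a_mid alone.

How it is judged:
By the outcome, as a careful person would: the job done as asked, in the order asked, and still so for the second after the job is handed in, with the robot touching nothing.
It also fails if it takes over 72 s, if anything falls off the work surface, if the arm or the gripper's body presses on something with over 40 N, if the wrist force passes 120 N, or if a joint passes its speed limit or range.

## Working session

There is one attempt and no reset: what is moved stays moved. The work goes in short steps, Python scripts to look and compute and a shell command to move; the robot and the scene stay as the last step left them, time stands still between calls to the robot, and variables do not carry over. Pictures are saved under pics/ and viewed, and the job is handed in when it is done.

```bash
ls; mkdir -p pics
python3 - <<'E'
from workcell import manip, camera, get_calibration
import cv2
o=manip.get_obs(); print(o); print(manip.grip_point_offset)
for n in("side","top"):
    p,d=camera(n); cv2.imwrite(f"pics/{n}0.png",p[:,:,::-1]); print(n,get_calibration(n))
    import numpy as np; np.save(f"pics/{n}0.npy",d)
E
```

```text
pics
{'clock': 0.0, 'joint_pos': array([-1.2205933 ,  0.3328776 , -0.06472975,  1.46094543,  0.02159854,
        1.34986676, -0.08850474]), 'joint_velocities': array([ 0.00020993,  0.00064297,  0.00124733,  0.00148003, -0.00205326,
       -0.00207259, -0.00036389]), 'tau': array([-4.45949199e-04, -6.25458169e+01,  4.86631610e-02, -3.91609061e+01,
        1.61775813e-02,  9.84466402e-03,  2.39834588e-05]), 'position': array([0.22749555, 0.58173171, 0.23051045]), 'ee_rot': array([ 1.85302220e-01,  9.82681330e-01, -6.93027041e-04, -1.03876383e-04]), 'ft_force': array([-0.6454569 ,  0.00615918,  0.03400822]), 'torque': array([ 0.02357423, -0.00506033, -0.04342779]), 'grip_width': 1.0001264217744947}
-0.0187
side {'vfov': 54.99582124626321, 'cx': 321.2735233051552, 'cy': 234.98498519459395, 'distortion': array([-0.08937191,  0.        ,  0.        ,  0.        ,  0.        ]), 'position': array([ 0.13734656, -0.47866328,  0.7215966 ]), 'rotation': array([ 0.8358522 , -0.39002052,  0.15599418, -0.35341322])}
top {'vfov': 55.83010814069989, 'cx': 315.41807870569045, 'cy': 239.18342060865402, 'distortion': array([-0.05991017,  0.        ,  0.        ,  0.        ,  0.        ]), 'position': array([ 0.4931761 , -0.03789663,  1.07287685]), 'rotation': array([-0.69648333,  0.71501981, -0.04015957,  0.04521993])}
```

View pics/top0.png

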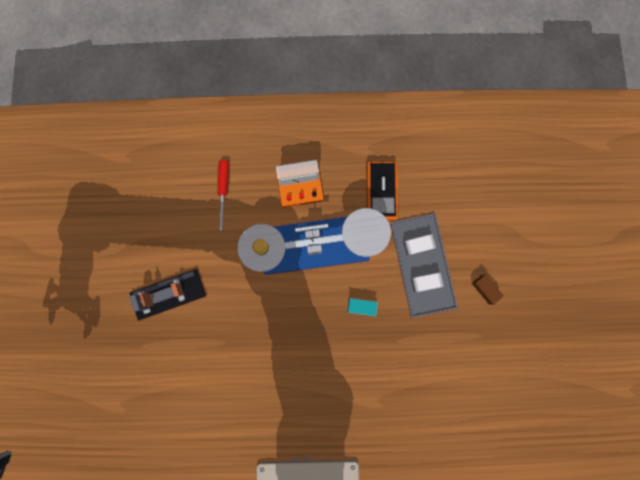

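View pics/side0.png

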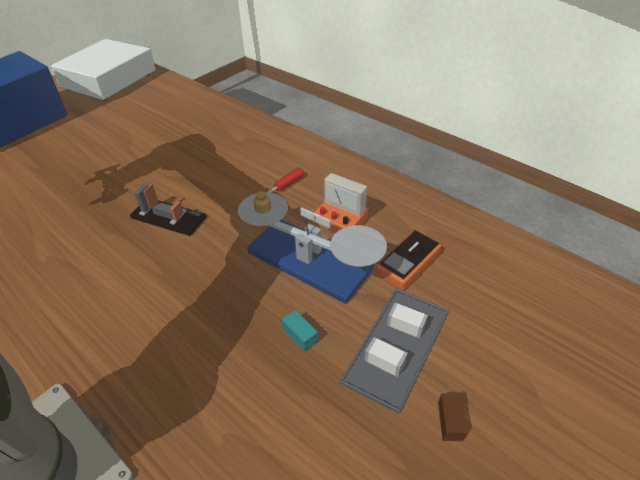

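The top view has the tray at about (424,264), with the fuses at (420,244) and (428,283). The pan is at (367,232), the balance base at (312,244) and the holder at (168,294). I'll enlarge these areas and compute world points.

```bash
cat > h.py <<'E'
import numpy as np, cv2
from scipy.spatial.transform import Rotation as R
from workcell import manip, camera, get_calibration
def K(c):
    f=240/np.tan(np.radians(c["vfov"]/2)); return np.array([[f,0,c["cx"]],[0,f,c["cy"]],[0,0,1.]])
def rays(n,px):
    c=get_calibration(n); u=cv2.undistortPoints(np.float64(px).reshape(-1,1,2),K(c),c["distortion"])[:,0]
    return c["position"],R.from_quat(c["rotation"]).as_matrix(),np.c_[u,np.ones(len(u))]
def atz(n,px,z):
    p,Rm,r=rays(n,px); d=r@Rm.T; return p+d*((z-p[2])/d[:,2])[:,None]
def atd(n,px,dep):
    p,Rm,r=rays(n,px); dd=np.array([dep[int(round(v)),int(round(u))] for u,v in px]); return p+(r*dd[:,None])@Rm.T
def proj(n,P):
    c=get_calibration(n); Rm=R.from_quat(c["rotation"]).as_matrix(); rv=cv2.Rodrigues(Rm.T)[0]
    return cv2.projectPoints(np.float64(P).reshape(-1,1,3),rv,-Rm.T@c["position"],K(c),c["distortion"])[0][:,0]
def crop(img,x0,y0,w,h,s,fn):
    cv2.imwrite(fn,cv2.resize(img[y0:y0+h,x0:x0+w],None,fx=s,fy=s,interpolation=cv2.INTER_CUBIC))
def cloud(n,dep):
    v,u=np.mgrid[0:480,0:640]; px=np.c_[u.ravel(),v.ravel()].astype(float)
    p,Rm,r=rays(n,px); P=p+(r*dep.ravel()[:,None])@Rm.T; return P.reshape(480,640,3)
E
python3 - <<'E'
from h import *
i=cv2.imread("pics/top0.png"); 
crop(i,380,200,130,130,6,"pics/c_tray.png"); cv2.imwrite("pics/c_tray.png",cv2.resize(i[205:325,380:510],None,fx=5,fy=5,interpolation=2))
crop(i,120,255,100,75,8,"pics/c_hold.png"); 
j=cv2.imread("pics/side0.png"); crop(j,120,170,100,75,8,"pics/c_holds.png")
for n in("top","side"):
    d=np.load(f"pics/{n}0.npy"); P=cloud(n,d)
    for nm,px in dict(top=[(424,264),(420,244),(428,283),(367,232),(262,247),(168,294),(300,350),(363,307)],side=[(395,350),(408,316),(386,352),(358,246),(262,214),(168,212),(250,350),(300,330)]).items():
        if nm==n:
            for q in px: print(n,q,P[q[1],q[0]].round(4))
E
```

```text
top (424, 264) [ 0.5572 -0.2876  0.002 ]
top (420, 244) [ 0.6011 -0.272   0.0397]
top (428, 283) [ 0.5115 -0.2864  0.0367]
top (367, 232) [ 0.6219 -0.1428  0.1162]
top (262, 247) [0.594  0.0795 0.1318]
top (168, 294) [0.5015 0.3111 0.0311]
top (300, 350) [ 0.3649  0.0107 -0.0004]
top (363, 307) [ 0.4613 -0.1362  0.0329]
side (395, 350) [ 0.5284 -0.2972  0.0371]
side (408, 316) [ 0.602  -0.2757  0.0366]
side (386, 352) [ 0.5159 -0.2875  0.0365]
side (358, 246) [ 0.6203 -0.1447  0.1171]
side (262, 214) [0.5845 0.0712 0.0973]
side (168, 212) [0.4997 0.3034 0.0305]
side (250, 350) [ 3.833e-01 -8.790e-02  2.000e-04]
side (300, 330) [ 0.4578 -0.1438  0.0324]
```

View pics/c_tray.png

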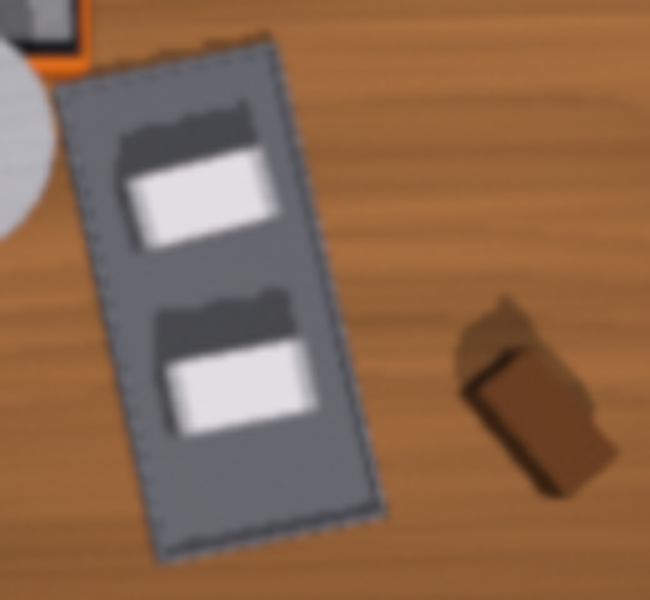

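View pics/c_hold.png

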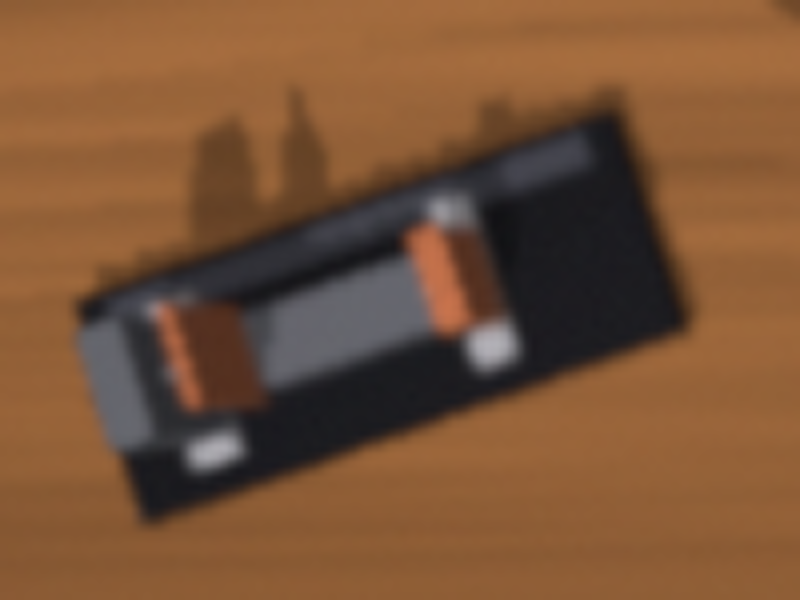

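View pics/c_holds.png

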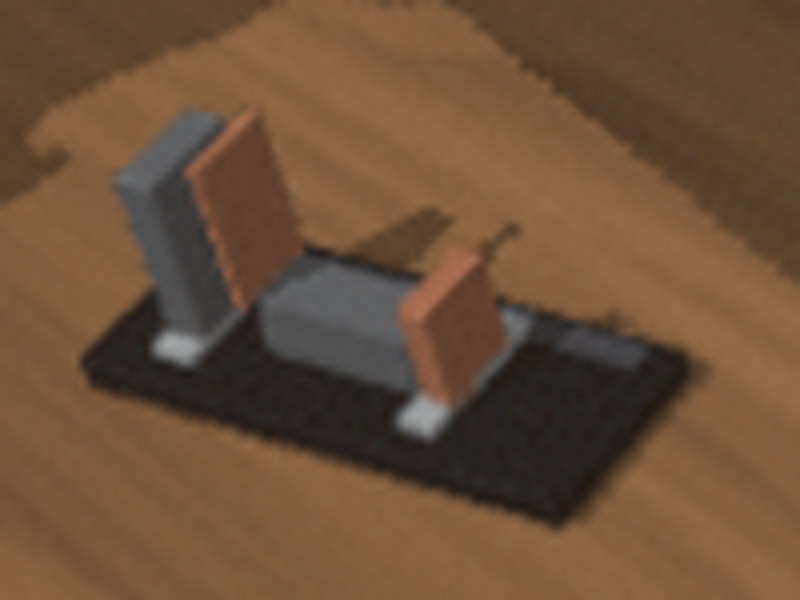

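```bash
cat >> h.py <<'E'
def rect(P,zlo,zhi,xy,r):
    m=(P[...,2]>zlo)&(P[...,2]<zhi)&(np.hypot(P[...,0]-xy[0],P[...,1]-xy[1])<r)
    q=P[m]; rr=cv2.minAreaRect((q[:,:2]*1000).astype(np.float32)); b=cv2.boxPoints(rr)
    e=[b[1]-b[0],b[2]-b[1]]; L=max(e,key=np.linalg.norm); 
    return dict(c=np.round(rr[0],1),size=np.round(sorted(np.linalg.norm(x) for x in e),1),ang=round(float(np.degrees(np.arctan2(L[1],L[0]))%180),1),n=len(q),z=round(float(np.median(q[:,2])*1000),1),mean=(q[:,:2].mean(0)*1000).round(1))
E
python3 - <<'E'
from h import *
for n in("top","side"):
    P=cloud(n,np.load(f"pics/{n}0.npy")); print(n)
    for nm,a in dict(f1=(.033,.043,(.602,-.273),.045),f2=(.033,.043,(.513,-.287),.045),tray=(.0075,.013,(.556,-.28),.13),pan=(.110,.122,(.621,-.143),.06),pan2=(.085,.103,(.59,.08),.06),base=(.017,.027,(.6,-.03),.2),hbase=(.009,.016,(.495,.31),.1),seat=(.029,.036,(.498,.31),.035),fix=(.046,.054,(.498,.28),.04),plate=(.078,.090,(.49,.35),.06),hous=(.06,.074,(.49,.35),.06)).items():
        try: print(nm,rect(P,*a))
        except Exception as e: print(nm,"fail",str(e)[:50])
print([ (c.round(4)) for c in atz("top",[(120+225/8,255+425/8*0+350/8)],.083)])
# holder base corners (crop) at z=.012
c=np.array([(80,312),(612,115),(685,330),(150,520)])/8+[120,255]; w=atz("top",c,.012); print(w.round(4),w.mean(0))
c=np.array([(82,365),(560,520),(690,362)])/8+[120,170]; print(atz("side",c,.012).round(4))
# fixed contact top & plate top edges
for nm,q in dict(fixtop=[(405,235),(432,222),(468,328),(442,338)],):
    pass
E
```

```text
top
f1 {'c': array([ 600.5, -272.8]), 'size': array([32.2, 62.8], dtype=float32), 'ang': 103.4, 'n': 365, 'z': 36.3, 'mean': array([ 600.4, -272.7])}
f2 {'c': array([ 514.1, -286.9]), 'size': array([29.8, 64. ], dtype=float32), 'ang': 99.6, 'n': 344, 'z': 36.3, 'mean': array([ 514.2, -286.1])}
tray {'c': array([ 560.2, -310.8]), 'size': array([164.5, 228.9], dtype=float32), 'ang': 9.8, 'n': 588, 'z': 9.4, 'mean': array([ 552.8, -284.8])}
pan {'c': array([ 621.4, -141. ]), 'size': array([101.5, 103.1], dtype=float32), 'ang': 87.6, 'n': 1829, 'z': 115.5, 'mean': array([ 621.5, -140.9])}
pan2 {'c': array([596.9,  86.6]), 'size': array([101.3, 102.2], dtype=float32), 'ang': 0.9, 'n': 1541, 'z': 94.8, 'mean': array([596.,  86.])}
base {'c': array([610.9, -65.6]), 'size': array([278.9, 286.6], dtype=float32), 'ang': 168.8, 'n': 2592, 'z': 22.1, 'mean': array([604.2, -29.4])}
hbase {'c': array([502.1, 321.3]), 'size': array([ 70.9, 169.5], dtype=float32), 'ang': 108.8, 'n': 1312, 'z': 12.4, 'mean': array([504.2, 307.8])}
seat {'c': array([505.3, 314.9]), 'size': array([26.4, 64.1], dtype=fl
[... 1771 characters left out ...]
 'n': 55, 'z': 50.2, 'mean': array([512.1, 288.7])}
plate {'c': array([491.7, 351.5]), 'size': array([ 8.9, 31.6], dtype=float32), 'ang': 23.3, 'n': 41, 'z': 82.0, 'mean': array([491.9, 350.3])}
hous {'c': array([488. , 362.9]), 'size': array([36.2, 37.4], dtype=float32), 'ang': 16.8, 'n': 114, 'z': 67.8, 'mean': array([485.4, 358.1])}
[array([0.4917, 0.338 , 0.083 ])]
[[0.5036 0.4087 0.012 ]
 [0.5579 0.25   0.012 ]
 [0.4945 0.2282 0.012 ]
 [0.4425 0.3867 0.012 ]] [0.49963021 0.31841697 0.012     ]
[[0.4438 0.3849 0.012 ]
 [0.4944 0.2212 0.012 ]
 [0.5601 0.2442 0.012 ]]Traceback (most recent call last):
  File "<stdin>", line 12, in <module>
ValueError: too many values to unpack (expected 2)
```

```bash
cat >> h.py <<'E'
def go(x,y,z,jaw):
    "units of 40mm/6deg from measured pose to target (mm), jaw heading deg"
    o=manip.get_obs(); M=R.from_quat(o["ee_rot"]).as_matrix(); d=M.T@(np.array([x,y,z])/1000-o["position"])
    h=np.degrees(np.arctan2(M[1,1],M[0,1])); t=-((jaw-h+90)%180-90)
    print("units",(d/.04).round(3),"turn",round(t/6,3),"| jaw now",round(h,2),"pos",(o["position"]*1000).round(1),"tilt",M[:,2].round(3),"F",o["ft_force"].round(2),"clk",round(o["clock"],2),"w",round(o["grip_width"],3))
E
python3 -c "
from h import *
go(602,-273.5,231,14)"
```

```text
units [-1.6506e+01 -1.6503e+01  1.2000e-02] turn 9.107 | jaw now 68.64 pos [227.5 581.8 230.6] tilt [-0.    -0.001 -1.   ] F [-0.48 -0.67 -0.13] clk 0.1 w 0.999
```

```bash
python3 -m pendant '[[-1.1,-1.1,0,0.6,0.3],[-2.2,-2.2,0,1.2,0.3],[-3.3,-3.3,0,1.8,0.3],[-4.4,-4.4,0,2.4,0.3],[-5.5,-5.5,0,3,0.3]]' 30; python3 -c "
from h import *
go(602,-273.5,231,14)"
```

```text
clock: 0.72
position: [0.3528, 0.295, 0.2311]
ee_rot: [0.338, 0.941, 0.0, -0.0]
ft_force: [1.3, -0.5, 0.4]
grip_width: 0.701
units [-1.3844e+01 -7.0080e+00  1.0000e-03] turn 6.086 | jaw now 50.52 pos [352.8 295.  231.1] tilt [-0.  0. -1.] F [ 1.29 -0.46  0.36] clk 0.72 w 0.701
```

```bash
python3 -m pendant '[[-1.35,-0.68,0,0.6,0.3],[-2.7,-1.36,0,1.2,0.3],[-4,-2.04,0,1.8,0.3],[-5.4,-2.7,0,2.4,0.3],[-6.7,-3.4,0,3,0.3]]' 30; python3 -c "
from h import *
go(602,-273.5,231,14)"
```

```text
clock: 1.35
position: [0.4737, 0.0199, 0.2313]
ee_rot: [0.481, 0.877, 0.0, 0.0]
ft_force: [0.9, -0.1, 0.2]
grip_width: 0.7
units [-7.910e+00 -1.239e+00  6.000e-03] turn 3.086 | jaw now 32.52 pos [473.7  19.9 231.3] tilt [ 0.  0. -1.] F [ 0.9  -0.06  0.22] clk 1.35 w 0.7
```

```bash
python3 -m pendant '[[-1.5,-0.24,0,0.6,0.3],[-3,-0.48,0,1.2,0.3],[-4.5,-0.72,0,1.8,0.3],[-6,-0.95,0,2.4,0.3],[-7.5,-1.18,0,3.09,0.3]]' 30; python3 -m pendant '[[0,0,0.5,0,0.3],[0,0,1,0,0.3],[0,0,1,0,0.3]]'; python3 -c "
from h import *
go(602,-273.5,150,14)
go(602,-273.5,10,14)
p,d=camera('top');cv2.imwrite('pics/t1.png',cv2.resize(p[190:340,350:510,::-1],None,fx=4,fy=4))"
```

```text
clock: 1.98
position: [0.5962, -0.2575, 0.231]
ee_rot: [0.615, 0.788, 0.0, -0.0]
ft_force: [1.0, 1.2, 0.8]
grip_width: 0.705
clock: 2.35
position: [0.5947, -0.2538, 0.1892]
ee_rot: [0.614, 0.789, -0.0, -0.002]
ft_force: [-0.2, 0.2, 0.6]
grip_width: 0.702
units [-0.525  0.059  0.979] turn 0.039 | jaw now 14.23 pos [ 594.7 -253.8  189.2] tilt [-0.003  0.002 -1.   ] F [-0.22  0.22  0.55] clk 2.35 w 0.702
units [-0.535  0.067  4.479] turn 0.039 | jaw now 14.23 pos [ 594.7 -253.8  189.2] tilt [-0.003  0.002 -1.   ] F [-0.22  0.22  0.55] clk 2.35 w 0.702
```

View pics/t1.png

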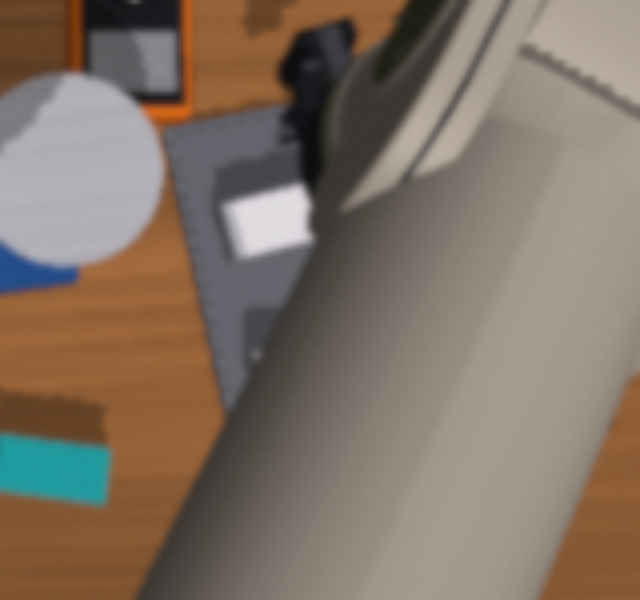

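```bash
python3 -m pendant '[[-0.5,0.06,0.5,0,0.3],[-0.53,0.06,1.5,0.04,0.3],[-0.53,0.06,2.5,0.04,0.3],[-0.53,0.06,3,0.04,0.3],[-0.53,0.06,3,0.04,0.3]]'; python3 -c "
from h import *
go(602,-273.5,10,14)
p,d=camera('side');cv2.imwrite('pics/s1.png',cv2.resize(p[220:420,320:480,::-1],None,fx=3,fy=3))"
```

```text
clock: 3.02
position: [0.6029, -0.2752, 0.0711]
ee_rot: [0.616, 0.788, 0.0, -0.001]
ft_force: [-0.5, -0.6, 0.6]
grip_width: 0.704
units [ 0.046 -0.009  1.528] turn -0.014 | jaw now 13.91 pos [ 602.9 -275.2   71.1] tilt [-0.001  0.001 -1.   ] F [-0.54 -0.58  0.63] clk 3.02 w 0.704
```

View pics/s1.png

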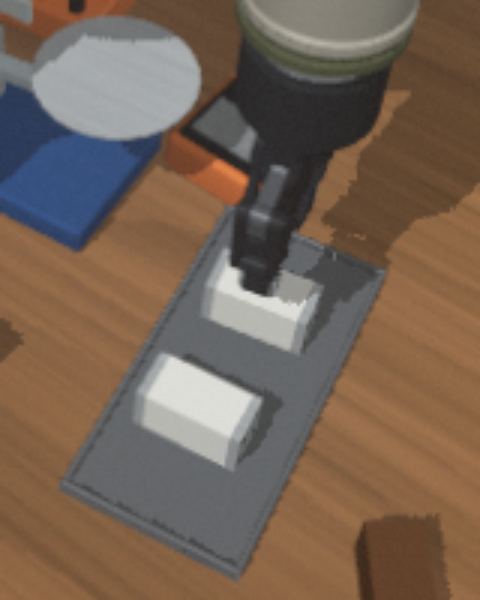

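```bash
python3 -m pendant '[[0.02,0,0.7,0,0.3],[0.04,0,1.5,0,0.3],[0.04,0,1.5,0,0.3],[0.04,0,1.5,0,0.9],[0.04,0,1.5,0,0.9]]' 50;python3 -m pendant '[[0,0,0,0,0.9],[0,0,0,0,0.9]]' ; python3 -c "
from h import *
go(602,-273.5,10,14)"
```

```text
clock: 3.7
position: [0.604, -0.2753, 0.0138]
ee_rot: [0.617, 0.787, 0.001, 0.002]
ft_force: [0.2, 0.6, 6.2]
grip_width: 0.363
clock: 3.95
position: [0.604, -0.2753, 0.0138]
ee_rot: [0.617, 0.787, 0.001, 0.002]
ft_force: [-0.3, 1.2, 8.7]
grip_width: 0.366
units [ 0.055 -0.039  0.096] turn -0.023 | jaw now 13.86 pos [ 604.  -275.3   13.8] tilt [ 0.004 -0.001 -1.   ] F [-0.29  1.2   8.7 ] clk 3.95 w 0.366
```

```bash
python3 -m pendant '[[0,0,-0.5,0,0.9],[0,0,-1.5,0,0.9],[0,0,-3,0,0.9],[0,0,-4,0,0.9],[0,0,-4,0,0.9]]';python3 -m pendant '[[0,0,0,0,0.9],[0,0,0,0,0.9],[0,0,0,0,0.9]]' ; python3 -c "
from h import *
go(622.5,-142,172,14)
import time
p,d=camera('side');cv2.imwrite('pics/s2.png',cv2.resize(p[180:400,290:490,::-1],None,fx=3,fy=3));
for i in range(4):
  camera('top'); print(manip.get_obs()['ft_force'].round(2))"
```

```text
clock: 4.58
position: [0.6041, -0.2759, 0.1768]
ee_rot: [0.617, 0.787, 0.001, 0.003]
ft_force: [0.1, 0.5, -0.6]
grip_width: 0.364
clock: 4.95
position: [0.6021, -0.2743, 0.1703]
ee_rot: [0.617, 0.787, -0.0, -0.001]
ft_force: [0.1, -0.6, -1.9]
grip_width: 0.366
units [ 3.09   1.288 -0.041] turn -0.023 | jaw now 13.86 pos [ 602.1 -274.3  170.3] tilt [-0.002  0.    -1.   ] F [ 0.07 -0.56 -1.91] clk 4.95 w 0.366
[-0.69 -0.05 -0.69]
[-0.42  1.11 -0.45]
[-0.22 -0.78 -0.16]
[ 0.08 -0.29 -1.03]
```

View pics/s2.png

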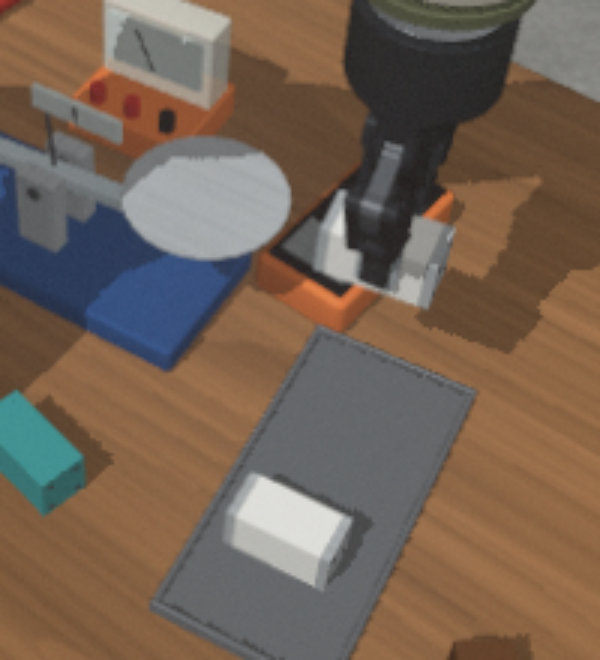

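```bash
python3 -m pendant '[[1.3,0.54,0,0,0.9],[2.6,1.08,0,0,0.9],[3.1,1.29,0,0,0.9],[3.1,1.29,0.6,0,0.9],[3.1,1.29,0.8,0,0.9]]';python3 -m pendant '[[0,0,0,0,0.9],[0,0,0,0,0.9]]' ; python3 -c "
from h import *
go(622.5,-142,124,14)
p,d=camera('side');cv2.imwrite('pics/s3.png',cv2.resize(p[180:400,220:480,::-1],None,fx=3,fy=3));"
```

```text
clock: 5.82
position: [0.6221, -0.142, 0.1381]
ee_rot: [0.617, 0.787, -0.001, -0.001]
ft_force: [0.5, -0.1, -0.2]
grip_width: 0.365
clock: 6.08
position: [0.6231, -0.1427, 0.1401]
ee_rot: [0.617, 0.787, 0.0, 0.0]
ft_force: [0.3, 0.2, -0.2]
grip_width: 0.368
units [ 0.02  -0.011  0.401] turn -0.034 | jaw now 13.8 pos [ 623.1 -142.7  140.1] tilt [ 0.001 -0.    -1.   ] F [ 0.32  0.16 -0.23] clk 6.08 w 0.368
```

View pics/s3.png

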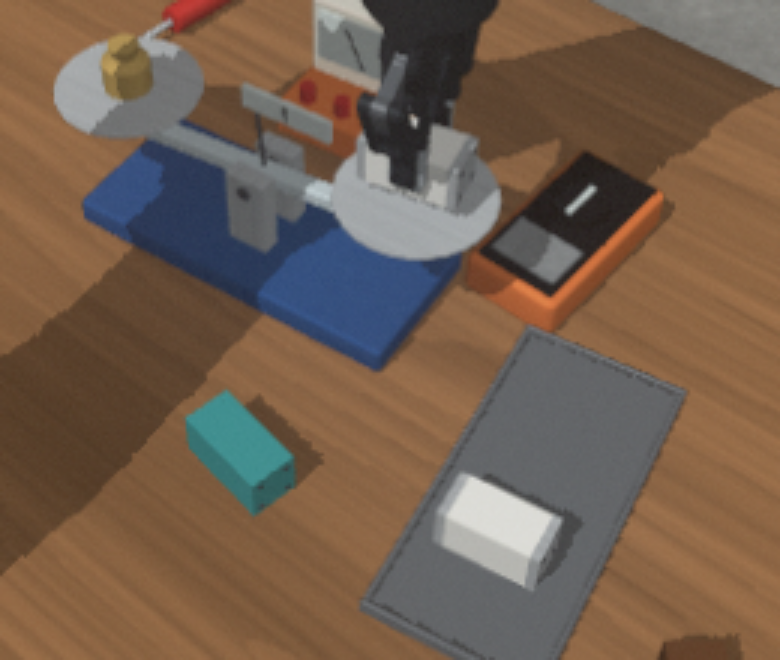

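```bash
python3 -m pendant '[[0,0,0.15,0,0.9],[0,0,0.3,0,0.9],[0,0,0.4,0,0.9],[0,0,0.44,0,0.9],[0,0,0.44,0,0.9]]';python3 -m pendant '[[0,0,0,0,0.5],[0,0,0,0,0.4],[0,0,0,0,0.4]]' ; python3 -c "
from h import *
go(622.5,-142,124,14)
p,d=camera('side');cv2.imwrite('pics/s4.png',cv2.resize(p[180:400,220:480,::-1],None,fx=3,fy=3));"
```

```text
clock: 6.75
position: [0.6228, -0.1419, 0.1216]
ee_rot: [0.617, 0.787, -0.0, -0.0]
ft_force: [0.2, -1.1, 1.0]
grip_width: 0.363
clock: 7.12
position: [0.623, -0.1417, 0.1218]
ee_rot: [0.617, 0.787, 0.0, 0.0]
ft_force: [0.0, -0.0, -0.8]
grip_width: 0.601
units [-0.004 -0.013 -0.056] turn -0.022 | jaw now 13.87 pos [ 623.  -141.7  121.8] tilt [ 0.  0. -1.] F [ 0.   -0.04 -0.83] clk 7.12 w 0.601
```

View pics/s4.png

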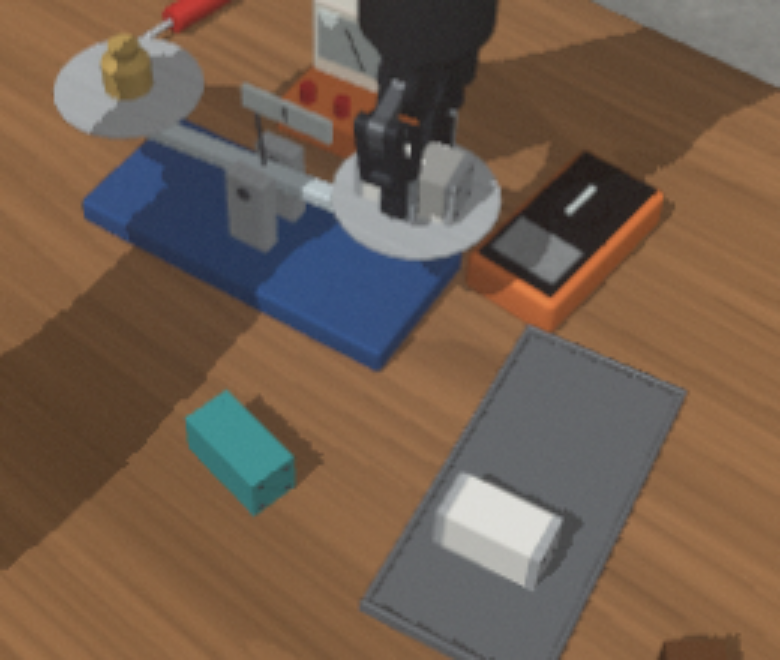

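```bash
python3 -m pendant '[[0,0,-0.3,0,0.4],[0,0,-0.9,0,0.4],[0,0,-1.6,0,0.4],[0,0,-1.6,0,0.4],[0,0,-1.6,0,0.4]]';python3 -m pendant '[[0,0,0,0,0.4],[0,0,0,0,0.4],[0,0,0,0,0.4],[0,0,0,0,0.4]]' ; python3 -c "
from h import *
go(622.5,-142,124,14)
p,d=camera('side');cv2.imwrite('pics/s5.png',cv2.resize(p[180:400,220:480,::-1],None,fx=3,fy=3));
P=cloud('side',d)
print(rect(P,.11,.122,(.622,-.142),.06));print(rect(P,.14,.155,(.622,-.142),.06));print(rect(P,.085,.103,(.597,.084),.06))"
```

```text
clock: 7.8
position: [0.6228, -0.1417, 0.1857]
ee_rot: [0.617, 0.787, 0.0, -0.0]
ft_force: [-0.7, 0.8, -0.4]
grip_width: 0.599
clock: 8.3
position: [0.6229, -0.1418, 0.1856]
ee_rot: [0.617, 0.787, -0.0, -0.0]
ft_force: [-0.7, -0.7, 0.2]
grip_width: 0.598
units [-0.003 -0.01   1.539] turn -0.024 | jaw now 13.86 pos [ 622.9 -141.8  185.6] tilt [-0.  0. -1.] F [-0.66 -0.7   0.18] clk 8.3 w 0.598
{'c': array([ 624. , -144.5]), 'size': array([ 99.1, 103.9], dtype=float32), 'ang': 148.2, 'n': 1019, 'z': 117.0, 'mean': array([ 610.7, -153.1])}
{'c': array([ 624.9, -140.2]), 'size': array([37.8, 65. ], dtype=float32), 'ang': 103.3, 'n': 560, 'z': 148.5, 'mean': array([ 620.6, -143.4])}
{'c': array([598.7,  84. ]), 'size': array([102.2, 102.2], dtype=float32), 'ang': 48.9, 'n': 1063, 'z': 94.9, 'mean': array([594. ,  80.2])}
```

View pics/s5.png

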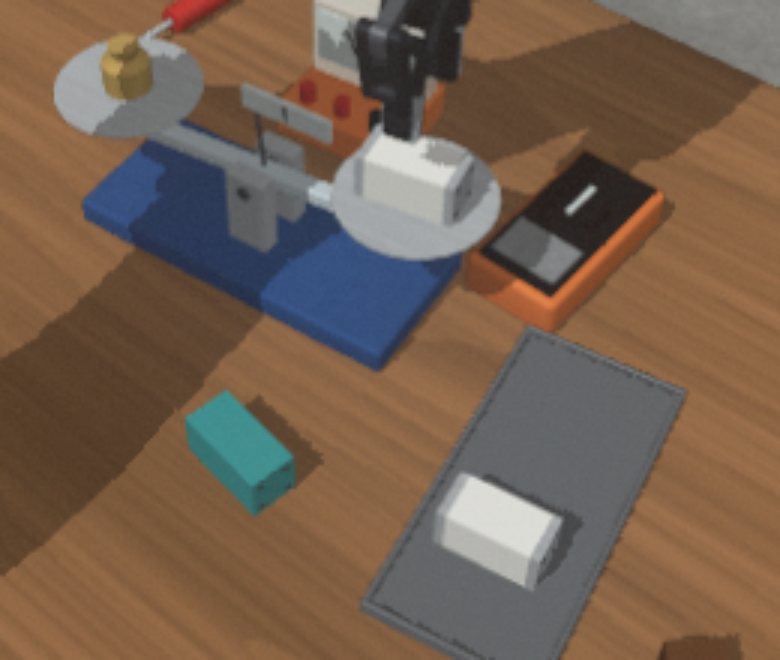

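The side view shows the fuse lying flat on the pan at (415,180) in the crop. The weighing pan is still up at z≈117 mm and the brass pan is down at 95 mm, so this fuse is the empty one. I'll put it back in its old place in the tray.

```bash
python3 -m pendant '[[0,0,0.5,0,0.4],[0,0,1,0,0.4],[0,0,1.4,0,0.4],[0,0,1.52,0,0.4],[0,0,1.52,0,0.4]]';python3 -m pendant '[[0,0,0,0,0.9],[0,0,0,0,0.9],[0,0,0,0,0.9]]' 30; python3 -m pendant '[[0,0,-0.3,0,0.9],[0,0,-1,0,0.9],[0,0,-1.5,0,0.9],[0,0,-1.5,0,0.9]]'; python3 -c "
from h import *
go(602.9,-275,180,14)
"
```

```text
clock: 8.98
position: [0.6229, -0.1419, 0.1247]
ee_rot: [0.617, 0.787, -0.0, -0.0]
ft_force: [0.4, 0.6, -0.5]
grip_width: 0.598
clock: 9.35
position: [0.6233, -0.1419, 0.1254]
ee_rot: [0.617, 0.787, 0.0, 0.0]
ft_force: [1.0, -0.9, -0.2]
grip_width: 0.366
clock: 9.85
position: [0.6238, -0.1421, 0.1868]
ee_rot: [0.617, 0.787, 0.001, 0.001]
ft_force: [-0.4, 0.2, -1.5]
grip_width: 0.369
units [-3.102 -1.304  0.168] turn -0.023 | jaw now 13.86 pos [ 623.8 -142.1  186.8] tilt [ 0.003 -0.    -1.   ] F [-0.36  0.23 -1.47] clk 9.85 w 0.369
```

```bash
python3 -m pendant '[[-1.3,-0.55,0,0,0.9],[-2.6,-1.1,0,0,0.9],[-3.1,-1.3,0.5,0,0.9],[-3.1,-1.3,2,0,0.9],[-3.1,-1.3,3.4,0,0.9]]'; python3 -m pendant '[[0,0,0.2,0,0.9],[0,0,0.4,0,0.9],[0,0,0.5,0,0.9],[0,0,0.5,0,0.9]]';python3 -c "
from h import *
go(602.9,-275,14,14)
p,d=camera('side');cv2.imwrite('pics/s6.png',cv2.resize(p[220:420,320:480,::-1],None,fx=3,fy=3))"
```

```text
clock: 10.48
position: [0.6015, -0.2746, 0.0463]
ee_rot: [0.617, 0.787, 0.0, -0.0]
ft_force: [1.4, 0.4, -0.7]
grip_width: 0.367
clock: 10.98
position: [0.6029, -0.2748, 0.0302]
ee_rot: [0.617, 0.787, 0.0, 0.001]
ft_force: [0.4, 0.5, -0.7]
grip_width: 0.37
units [-0.004 -0.002  0.404] turn -0.021 | jaw now 13.87 pos [ 602.9 -274.8   30.2] tilt [ 0.002 -0.    -1.   ] F [ 0.42  0.48 -0.73] clk 10.97 w 0.37
```

View pics/s6.png

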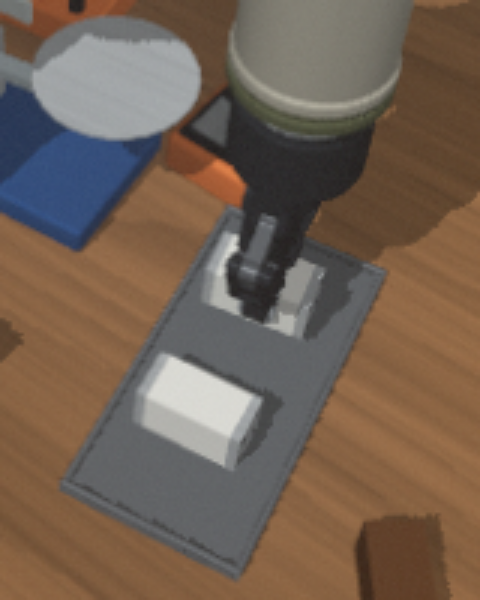

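```bash
python3 -m pendant '[[0,0,0.15,0,0.9],[0,0,0.25,0,0.9],[0,0,0.32,0,0.9],[0,0,0.36,0,0.9]]'; python3 -m pendant '[[0,0,0.04,0,0.9],[0,0,0.04,0,0.9]]'
```

```text
clock: 11.52
position: [0.602, -0.2746, 0.0145]
ee_rot: [0.617, 0.787, 0.0, -0.0]
ft_force: [-5.8, 3.8, 13.3]
grip_width: 0.365
clock: 11.78
position: [0.602, -0.2746, 0.0144]
ee_rot: [0.617, 0.787, 0.0, -0.0]
ft_force: [-8.9, 5.0, 16.5]
grip_width: 0.367
```

```bash
python3 -m pendant '[[0,0,-0.05,0,0.5],[0,0,-0.05,0,0.3],[0,0,-0.05,0,0.3]]'; python3 -m pendant '[[0,0,-0.4,0,0.3],[0,0,-1.2,0,0.3],[0,0,-2.2,0,0.3],[0,0,-2.2,0,0.3]]'; python3 -c "
from h import *
go(515,-287,100,10)
p,d=camera('side');cv2.imwrite('pics/s7.png',cv2.resize(p[220:420,320:480,::-1],None,fx=3,fy=3))"
```

```text
clock: 12.15
position: [0.6021, -0.2746, 0.0147]
ee_rot: [0.617, 0.787, -0.0, -0.0]
ft_force: [0.4, -0.4, -0.0]
grip_width: 0.695
clock: 12.65
position: [0.604, -0.276, 0.1074]
ee_rot: [0.617, 0.787, 0.001, 0.003]
ft_force: [0.9, 0.0, -0.7]
grip_width: 0.7
units [ 0.265 -2.226  0.173] turn 0.64 | jaw now 13.84 pos [ 604.  -276.   107.4] tilt [ 0.006 -0.002 -1.   ] F [ 0.91  0.01 -0.67] clk 12.65 w 0.7
```

View pics/s7.png

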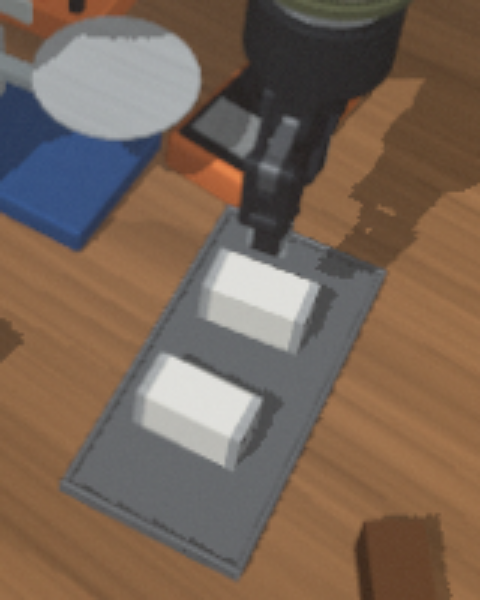

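```bash
python3 -m pendant '[[0.13,-1.1,0,0.3,0.3],[0.26,-2.2,0,0.55,0.3],[0.26,-2.2,0.8,0.55,0.3],[0.26,-2.2,0.8,0.55,0.3]]';  python3 -c "
from h import *
go(515.5,-287,14,10.5)
p,d=camera('side');cv2.imwrite('pics/s8.png',cv2.resize(p[220:420,320:480,::-1],None,fx=3,fy=3))"
```

```text
clock: 13.2
position: [0.5126, -0.2845, 0.069]
ee_rot: [0.639, 0.769, -0.0, -0.002]
ft_force: [-0.4, 0.4, 0.0]
grip_width: 0.7
units [-0.078  0.064  1.374] turn 0.009 | jaw now 10.56 pos [ 512.6 -284.5   69. ] tilt [-0.004  0.002 -1.   ] F [-0.39  0.38  0.04] clk 13.2 w 0.7
```

View pics/s8.png

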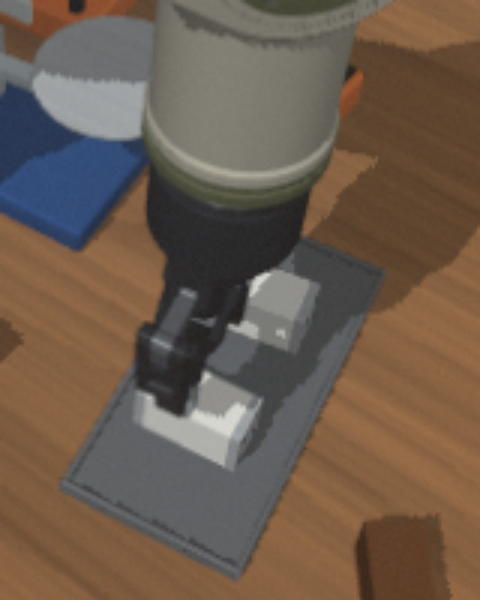

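```bash
python3 -m pendant '[[0,0,0.3,0,0.3],[0,0,0.6,0,0.3],[0,0,0.6,0,0.3]]';  python3 -c "
from h import *
go(515.5,-287,15,10.5)"
```

```text
clock: 13.62
position: [0.5137, -0.2853, 0.0457]
ee_rot: [0.639, 0.769, -0.0, -0.001]
ft_force: [-0.0, 0.1, -0.8]
grip_width: 0.701
units [-0.051  0.038  0.768] turn 0.012 | jaw now 10.57 pos [ 513.7 -285.3   45.7] tilt [-0.002  0.001 -1.   ] F [-0.03  0.07 -0.78] clk 13.62 w 0.701
```

```bash
python3 -m pendant '[[-0.04,0.03,0.4,0,0.3],[-0.04,0.03,0.75,0,0.3],[-0.04,0.03,0.75,0,0.3]]'; python3 -m pendant '[[0,0,0,0,0.9],[0,0,0,0,0.9],[0,0,0,0,0.9],[0,0,0,0,0.9]]' 60; python3 -m pendant '[[0,0,-0.4,0,0.9],[0,0,-1.2,0,0.9],[0,0,-2.6,0,0.9],[0,0,-4,0,0.9],[0,0,-4,0,0.9]]'; python3 -c "
from h import *
go(515.5,-287,190,10.5)
p,d=camera('side');cv2.imwrite('pics/s9.png',cv2.resize(p[180:400,290:490,::-1],None,fx=3,fy=3))"
```

```text
clock: 14.0
position: [0.5147, -0.2866, 0.0153]
ee_rot: [0.639, 0.769, -0.0, -0.001]
ft_force: [0.4, -0.1, 0.5]
grip_width: 0.699
clock: 14.5
position: [0.5161, -0.2872, 0.0175]
ee_rot: [0.639, 0.769, 0.0, 0.001]
ft_force: [-1.2, 0.1, 5.3]
grip_width: 0.355
clock: 15.12
position: [0.5174, -0.2884, 0.1819]
ee_rot: [0.639, 0.769, 0.002, 0.004]
ft_force: [0.9, -0.1, -2.0]
grip_width: 0.363
units [ 0.043 -0.039 -0.202] turn 0.005 | jaw now 10.53 pos [ 517.4 -288.4  181.9] tilt [ 0.007 -0.002 -1.   ] F [ 0.9  -0.09 -1.98] clk 15.12 w 0.363
```

View pics/s9.png

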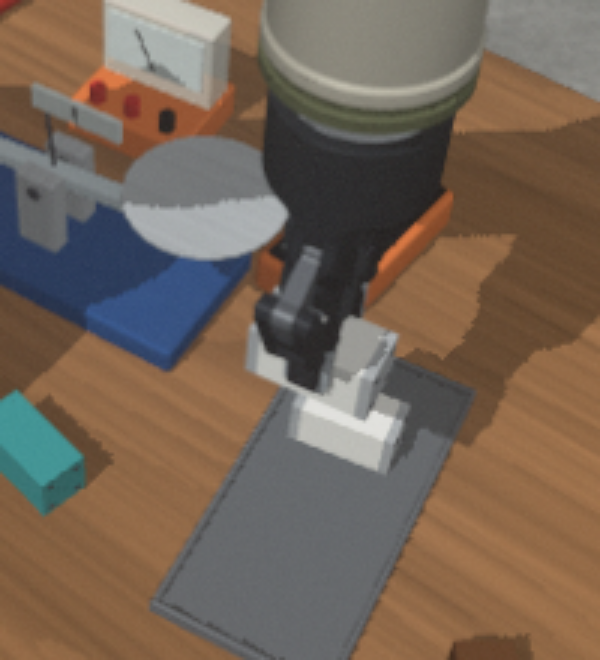

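The picture shows the other fuse in the gripper at about (325,375), held level, and the empty one lying in the tray at (350,430). Next I'll carry this one to the holder.

```bash
python3 -c "
from h import *
go(505.1,311.5,215,18.5)"
```

```text
units [14.77   2.468 -0.906] turn -1.324 | jaw now 10.55 pos [ 516.4 -287.4  179.1] tilt [ 0.004 -0.001 -1.   ] F [-0.12  0.38 -1.3 ] clk 15.18 w 0.361
```

```bash
python3 -m pendant '[[0.4,0.07,-0.9,-0.2,0.9],[1.6,0.27,-0.9,-0.4,0.9],[2.9,0.5,-0.9,-0.6,0.9],[4.3,0.72,-0.9,-0.8,0.9],[5.7,0.95,-0.9,-1,0.9]]'; python3 -c "
from h import *
go(505.1,311.5,215,18.5)"
```

```text
clock: 15.8
position: [0.51, -0.0539, 0.2117]
ee_rot: [0.598, 0.802, -0.001, -0.001]
ft_force: [0.8, -0.0, -1.3]
grip_width: 0.364
units [ 8.79   2.492 -0.081] turn -0.315 | jaw now 16.61 pos [510.  -53.9 211.7] tilt [-0.002  0.    -1.   ] F [ 0.83 -0.05 -1.34] clk 15.8 w 0.364
```

```bash
python3 -m pendant '[[1.4,0.4,0,-0.1,0.9],[2.8,0.8,0,-0.2,0.9],[4.2,1.2,0,-0.25,0.9],[5.6,1.6,0,-0.3,0.9],[7,1.98,0,-0.31,0.9]]'; python3 -m pendant '[[0,0,0,0,0.9],[0,0,0,0,0.9]]'; python3 -c "
from h import *
go(505.1,311.5,110,18.5)"
```

```text
clock: 16.42
position: [0.5063, 0.2366, 0.2116]
ee_rot: [0.585, 0.811, -0.001, -0.0]
ft_force: [-0.4, 1.2, -1.8]
grip_width: 0.362
clock: 16.68
position: [0.5068, 0.2342, 0.2117]
ee_rot: [0.585, 0.811, -0.001, -0.0]
ft_force: [-0.6, -0.4, -1.7]
grip_width: 0.359
units [1.85  0.575 2.539] turn -0.014 | jaw now 18.42 pos [506.8 234.2 211.7] tilt [-0.002 -0.002 -1.   ] F [-0.63 -0.43 -1.67] clk 16.68 w 0.359
```

```bash
python3 -m pendant '[[1.2,0.35,0,0,0.9],[1.85,0.575,0.5,0,0.9],[1.85,0.575,1.5,0,0.9],[1.85,0.575,2.54,0,0.9],[1.85,0.575,2.54,0,0.9]]'; python3 -m pendant '[[0,0,0,0,0.9],[0,0,0,0,0.9]]'; python3 -c "
from h import *
go(505.1,311.5,70,18.5)
p,d=camera('side');cv2.imwrite('pics/s10.png',cv2.resize(p[100:260,90:270,::-1],None,fx=4,fy=4))
P=cloud('side',d);print(rect(P,.122,.136,(.505,.3115),.06))
p,d=camera('top');cv2.imwrite('pics/t10.png',cv2.resize(p[230:350,100:240,::-1],None,fx=4,fy=4))
P=cloud('top',d);print(rect(P,.122,.136,(.505,.3115),.06))
"
```

```text
clock: 17.3
position: [0.5043, 0.3096, 0.1084]
ee_rot: [0.586, 0.811, -0.003, -0.001]
ft_force: [-0.2, 0.1, -2.1]
grip_width: 0.362
clock: 17.55
position: [0.5069, 0.3128, 0.1134]
ee_rot: [0.585, 0.811, 0.002, 0.0]
ft_force: [-0.2, -0.3, -2.4]
grip_width: 0.362
units [-0.017 -0.057  1.085] turn -0.02 | jaw now 18.38 pos [506.9 312.8 113.4] tilt [ 0.002  0.002 -1.   ] F [-0.15 -0.28 -2.44] clk 17.55 w 0.362
{'c': array([507.7, 305.2]), 'size': array([58.6, 62. ], dtype=float32), 'ang': 79.3, 'n': 304, 'z': 132.4, 'mean': array([508.5, 299.7])}
{'c': array([510. , 299.9]), 'size': array([37.8, 57.1], dtype=float32), 'ang': 17.2, 'n': 295, 'z': 131.8, 'mean': array([511.1, 298.4])}
```

View pics/s10.png

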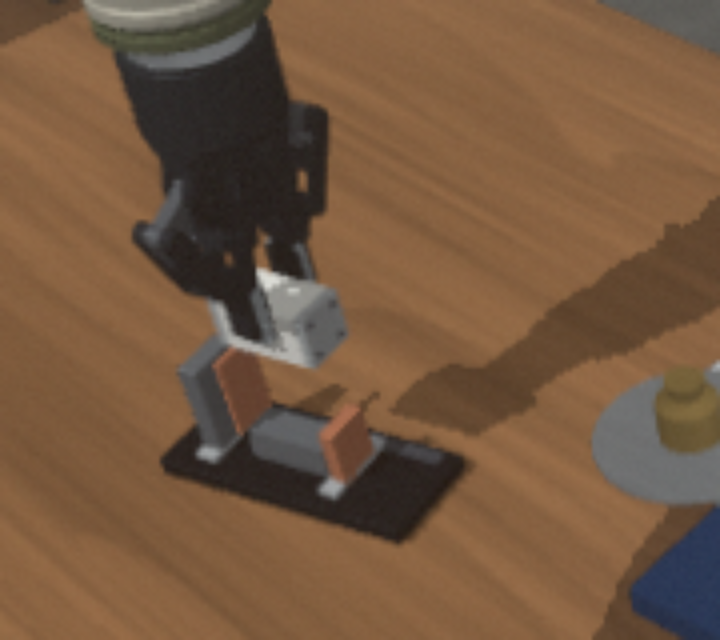

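View pics/t10.png

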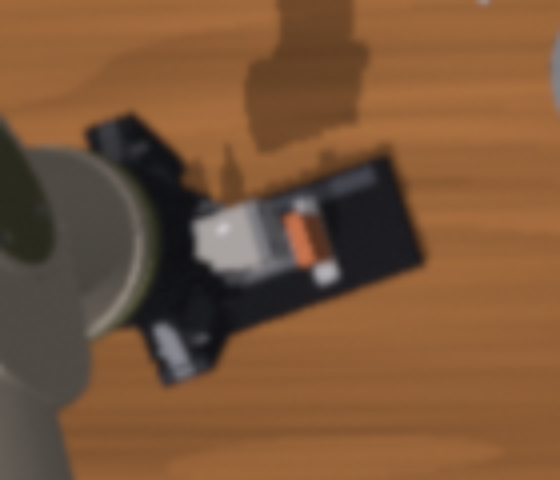

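```bash
python3 -c "
from h import *
u=np.array([-np.sin(np.radians(18.5)),np.cos(np.radians(18.5))]);n=np.array([u[1],-u[0]])
O=np.array([.5005,.3248])
def rel(w): return ((w[:,:2]-O)@np.c_[n,u]*1000).round(1)
pd,d=camera('side');P=cloud('side',d);pt,dt=camera('top');Pt=cloud('top',dt)
for Q in(P,Pt):
  for z0,z1 in((.125,.136),(.046,.054),(.078,.088),(.103,.125)):
    m=(Q[...,2]>z0)&(Q[...,2]<z1)&(np.hypot(Q[...,0]-.505,Q[...,1]-.31)<.06); q=rel(Q[m]); print(z0,len(q),np.percentile(q,[3,50,97],axis=0).tolist() if len(q) else 0)
o=manip.get_obs();print('tcp',rel(o['position'][None]))
crop(pt[:,:,::-1],135,260,60,50,12,'pics/t11.png')
"
```

```text
0.125 272 [[-25.874, -46.435], [1.25, -25.799999999999997], [20.487000000000002, 8.302000000000021]]
0.046 92 [[-14.389, -43.062], [-1.45, -35.7], [14.854, 34.167999999999964]]
0.078 25 [[-14.684, 24.216], [-7.6, 26.5], [3.3200000000000016, 30.532000000000004]]
0.103 210 [[-19.338, -46.446], [-12.0, -37.3], [15.464999999999995, 16.537999999999993]]
0.125 289 [[-21.072, -44.436], [1.7, -27.0], [17.536, -10.491999999999996]]
0.046 65 [[-13.348, -42.508], [0.4, -37.4], [13.663999999999998, -32.376]]
0.078 0 0
0.103 70 [[-18.2, -45.493], [-2.3, -44.4], [22.11099999999998, -20.426000000000013]]
tcp [[  1.5 -13.1]]
```

View pics/t11.png

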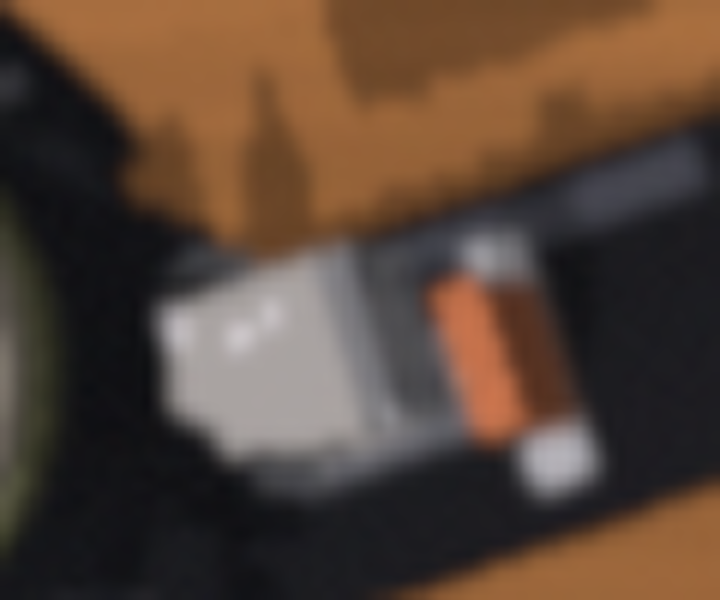

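```bash
python3 -c "
from h import *
u=np.array([-np.sin(np.radians(18.5)),np.cos(np.radians(18.5))]);n=np.array([u[1],-u[0]])
O=np.array([.5005,.3248])
def rel(w): return ((w[:,:2]-O)@np.c_[n,u]*1000).round(1)
f=lambda l:[(135+(a+.5)/12-.5,260+(b+.5)/12-.5) for a,b in l]
print(rel(atz('top',f([(352,245),(405,428)]),.132)),rel(atz('top',f([(428,285),(480,440),(490,285),(530,430)]),.050)))
"
```

```text
[[ 15.9 -45.9]
 [-17.4 -44.9]] [[ 15.8 -31.5]
 [-15.3 -31.9]
 [ 11.8 -42.7]
 [-16.7 -41.5]]
```

```bash
python3 -m pendant '[[0,0,0.4,0,0.9],[0,0,0.8,0,0.9],[0,0,1.05,0,0.9],[0,0,1.05,0,0.9],[0,0,1.05,0,0.9]]'
cat >> h.py <<'E'
def hs():
    a=np.radians(18.5);u=np.array([-np.sin(a),np.cos(a)]);n=np.array([u[1],-u[0]]); o=manip.get_obs()
    F=[]; 
    print("lat,s",((o['position'][:2]-[.5005,.3248])@np.c_[n,u]*1000).round(1),"z",round(o['position'][2]*1000,1),"F lat,s,z",(o['ft_force'][:2]@np.c_[n,u]).round(1),o['ft_force'][2].round(1),"T",o['torque'].round(2),"clk",round(o['clock'],2),"jaw/tilt",R.from_quat(o['ee_rot']).as_matrix()[:,2].round(3),"w",o["grip_width"].round(3))
E
python3 -c "
from h import *
hs()
p,d=camera('side');cv2.imwrite('pics/s11.png',cv2.resize(p[120:260,100:240,::-1],None,fx=4,fy=4))
hs();go(505,311.5,69,18.5)"
```

```text
clock: 18.38
position: [0.506, 0.3126, 0.0696]
ee_rot: [0.585, 0.811, 0.0, 0.0]
ft_force: [-0.7, 0.4, -0.9]
grip_width: 0.351Traceback (most recent call last):
  File "<string>", line 3, in <module>
    hs()
    ~~^^
  File "h.py", line 34, in hs
    print("lat,s",((o['position'][:2]-[.5005,.3248])@np.c_[n,u]*1000).round(1),"z",round(o['position'][2]*1000,1),"F lat,s,z",(o['ft_force'][:2]@np.c_[n,u]).round(1),o['ft_force'][2].round(1),"T",o['torque'].round(2),"clk",round(o['clock'],2),"jaw/tilt",R.from_quat(o['ee_rot']).as_matrix()[:,2].round(3),"w",o["grip_width"].round(3))
                                                                                                                                                                                                                                                                                                                     ^^^^^^^^^^^^^^^^^^^^^
AttributeError: 'float' object has no attribute 'round'
```

```bash
sed -i 's/o\["grip_width"\].round(3)/round(o["grip_width"],3)/' h.py
python3 -c "
from h import *
hs()
p,d=camera('side');cv2.imwrite('pics/s11.png',cv2.resize(p[120:260,100:240,::-1],None,fx=4,fy=4))
hs();go(505,311.5,69,18.5)"
```

```text
lat,s [  1.4 -13.3] z 69.6 F lat,s,z [-0.6  0.6] -0.9 T [0.01 0.03 0.02] clk 18.38 jaw/tilt [ 0.  0. -1.] w 0.351
lat,s [  1.5 -13.2] z 69.8 F lat,s,z [ 0.2 -1.1] -0.7 T [ 0.01 -0.01 -0.01] clk 18.43 jaw/tilt [ 0.001  0.    -1.   ] w 0.36
units [-0.02  -0.037  0.019] turn -0.014 | jaw now 18.42 pos [506.2 312.7  69.8] tilt [ 0.001  0.    -1.   ] F [ 0.56 -1.02 -0.73] clk 18.43 w 0.36
```

View pics/s11.png

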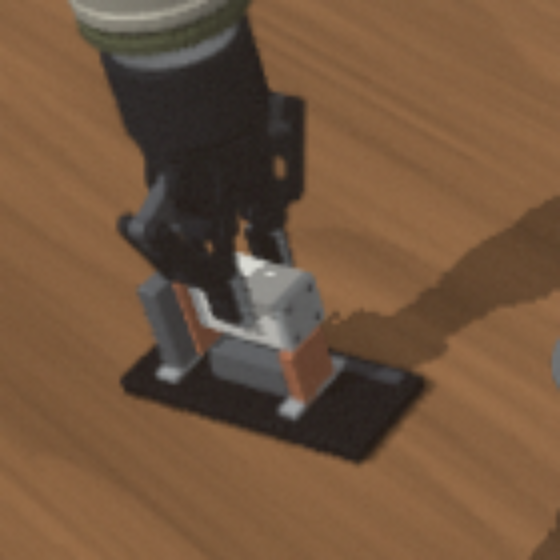

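```bash
python3 -m pendant '[[0.06,0,0,0,0.9],[0.12,0,0,0,0.9],[0.12,0,0,0,0.9]]' >/dev/null; python3 -c "from h import *;hs()"; python3 -m pendant '[[0.03,0,0,0,0.9],[0.06,0,0,0,0.9],[0.06,0,0,0,0.9]]' >/dev/null; python3 -c "from h import *;hs()";  python3 -m pendant '[[0.03,0,0,0,0.9],[0.03,0,0,0,0.9]]' >/dev/null; python3 -c "from h import *;hs()"
```

```text
lat,s [ 1.2 -8. ] z 69.4 F lat,s,z [ 0.1 -0.4] -1.6 T [-0.   -0.02  0.01] clk 18.8 jaw/tilt [ 0.  0. -1.] w 0.362
lat,s [ 1.2 -6.1] z 69.3 F lat,s,z [ 0.6 -0.6] -1.5 T [-0.02 -0.03 -0.  ] clk 19.18 jaw/tilt [ 0.  0. -1.] w 0.362
lat,s [ 1.2 -5.3] z 69.3 F lat,s,z [-0.3 -2.9] -1.1 T [-0.59 -0.09  0.09] clk 19.43 jaw/tilt [ 0. -0. -1.] w 0.361
```

```bash
for i in 1 2 3; do python3 -m pendant '[[0.03,0,0,0,0.9],[0.05,0,0,0,0.9],[0.05,0,0,0,0.9]]' >/dev/null; python3 -c "from h import *;hs()"; done
```

```text
lat,s [ 1.2 -3.2] z 69.3 F lat,s,z [ 0.7 -3.9] -0.1 T [-0.96 -0.21  0.1 ] clk 19.8 jaw/tilt [ 0. -0. -1.] w 0.358
lat,s [ 1.2 -1.4] z 69.3 F lat,s,z [ 0.7 -5.5] -0.5 T [-1.3  -0.25  0.06] clk 20.18 jaw/tilt [ 0.    -0.001 -1.   ] w 0.36
lat,s [1.2 0.1] z 69.3 F lat,s,z [-1.1 -7.6] 1.0 T [-1.58 -0.27  0.09] clk 20.55 jaw/tilt [ 0.    -0.001 -1.   ] w 0.357
```

```bash
python3 -m pendant '[[0.02,0,0,0,0.9],[0.04,0,0,0,0.9],[0.04,0,0,0,0.9]]' >/dev/null; python3 -c "from h import *;hs()
p,d=camera('side');cv2.imwrite('pics/s12.png',cv2.resize(p[120:260,100:240,::-1],None,fx=4,fy=4))
p,d=camera('top');crop(p[:,:,::-1],135,260,60,50,12,'pics/t12.png')"
```

```text
lat,s [1.2 1.4] z 69.3 F lat,s,z [-1.  -8.4] 1.2 T [-1.74 -0.26  0.19] clk 20.93 jaw/tilt [ 0.    -0.001 -1.   ] w 0.358
```

View pics/s12.png

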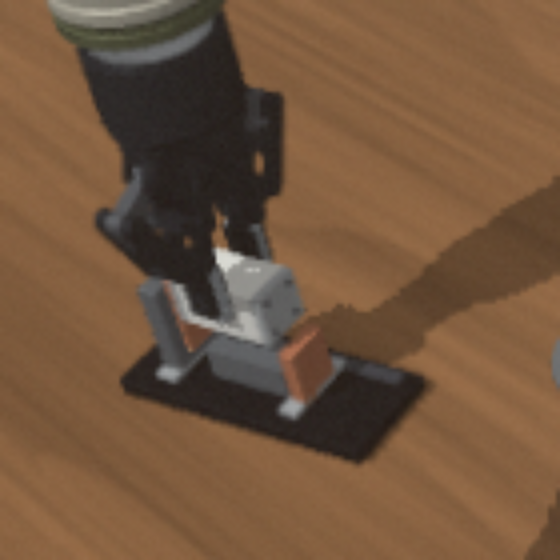

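View pics/t12.png

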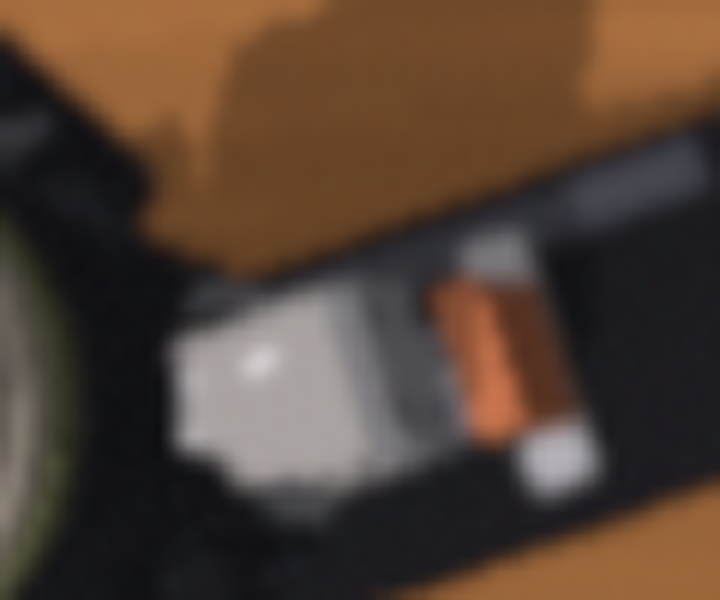

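```bash
python3 -c "
from h import *
u=np.array([-np.sin(np.radians(18.5)),np.cos(np.radians(18.5))]);n=np.array([u[1],-u[0]])
O=np.array([.5005,.3248])
def rel(w): return ((w[:,:2]-O)@np.c_[n,u]*1000).round(1)
f=lambda l:[(135+(a+.5)/12-.5,260+(b+.5)/12-.5) for a,b in l]
print(rel(atz('top',f([(345,280),(390,462),(390,470)]),.088)),rel(atz('top',f([(365,275),(420,460)]),.056)))
pt,dt=camera('top');Q=cloud('top',dt)
m=(Q[...,2]>.082)&(Q[...,2]<.092)&(np.hypot(Q[...,0]-.505,Q[...,1]-.31)<.05); q=rel(Q[m])
for a in(-30,-26,-22,-18): 
  k=q[abs(q[:,1]-a)<2]; print(a,len(k),k[:,0].min(),k[:,0].max())
"
```

```text
[[ 16.7 -28.9]
 [-17.5 -26.5]
 [-18.8 -26.1]] [[ 20.8 -22.6]
 [-15.6 -21.8]]
-30 21 -13.7 16.1
-26 30 -15.1 16.8
-22 25 -15.3 16.8
-18 30 -14.8 16.2
```

```bash
python3 -m pendant '[[0.02,0,0,0,0.9],[0.02,0,0,0,0.9]]' >/dev/null; python3 -c "from h import *;hs()"; for i in 1 2 ; do python3 -m pendant '[[0,0,0.05,0,0.9],[0,0,0.1,0,0.9],[0,0,0.1,0,0.9]]' >/dev/null; python3 -c "from h import *;hs()"; done
```

```text
lat,s [1.2 1.9] z 69.3 F lat,s,z [-0.9 -8.8] 0.9 T [-1.87 -0.38  0.11] clk 21.32 jaw/tilt [ 0.    -0.002 -1.   ] w 0.36
lat,s [1.6 1.8] z 65.4 F lat,s,z [ 0.3 -9.2] 0.0 T [-1.75 -0.71  0.12] clk 21.7 jaw/tilt [ 0.001 -0.001 -1.   ] w 0.359
lat,s [1.6 1.8] z 61.4 F lat,s,z [ 0.8 -9.2] -0.3 T [-1.74 -0.82  0.15] clk 22.07 jaw/tilt [ 0.001 -0.001 -1.   ] w 0.359
```

```bash
for i in 1 2 3; do python3 -m pendant '[[0,0,0.05,0,0.9],[0,0,0.1,0,0.9],[0,0,0.1,0,0.9]]' >/dev/null; python3 -c "from h import *;hs()"; done;  python3 -c "from h import *
p,d=camera('side');cv2.imwrite('pics/s13.png',cv2.resize(p[120:260,100:240,::-1],None,fx=4,fy=4))"
```

```text
lat,s [1.7 1.8] z 57.4 F lat,s,z [ 1.3 -8.5] -0.1 T [-1.78 -0.83  0.07] clk 22.45 jaw/tilt [ 0.001 -0.001 -1.   ] w 0.36
lat,s [1.8 1.8] z 53.5 F lat,s,z [ 1.2 -9.2] 0.9 T [-1.72 -0.8   0.09] clk 22.82 jaw/tilt [ 0.001 -0.001 -1.   ] w 0.365
lat,s [1.8 1.8] z 49.4 F lat,s,z [ 0.9 -8.8] -0.1 T [-1.75 -0.79  0.09] clk 23.2 jaw/tilt [ 0.001 -0.001 -1.   ] w 0.36
```

View pics/s13.png

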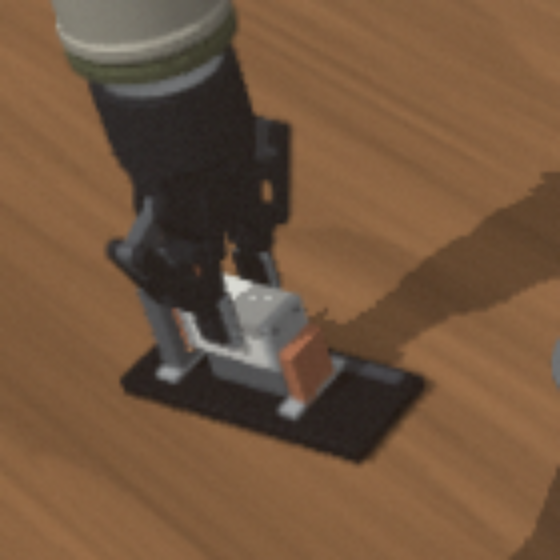

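It's behind the fixed contact with no sign of jamming. I'll go the rest of the way down in small steps.

```bash
for i in 1 2 3; do python3 -m pendant '[[0,0,0.03,0,0.9],[0,0,0.03,0,0.9]]' >/dev/null; python3 -c "from h import *;hs()"; done
```

```text
lat,s [1.8 1.9] z 48.3 F lat,s,z [ 0.5 -8.6] 1.8 T [-1.74 -0.81  0.07] clk 23.5 jaw/tilt [ 0.001 -0.001 -1.   ] w 0.365
lat,s [1.8 1.8] z 47.2 F lat,s,z [ 0.8 -8.6] 1.7 T [-1.71 -0.73  0.09] clk 23.75 jaw/tilt [ 0.001 -0.001 -1.   ] w 0.357
lat,s [1.8 1.9] z 46.0 F lat,s,z [ 1.3 -8.7] 1.9 T [-1.75 -0.78  0.1 ] clk 24.0 jaw/tilt [ 0.001 -0.001 -1.   ] w 0.357
```

```bash
for i in 1 2 ; do python3 -m pendant '[[0,0,0.02,0,0.9],[0,0,0.02,0,0.9]]' >/dev/null; python3 -c "from h import *;hs()"; done
```

```text
lat,s [1.9 1.9] z 45.6 F lat,s,z [ -0.6 -10.1] 5.2 T [-1.97 -0.42  0.11] clk 24.25 jaw/tilt [ 0.001 -0.001 -1.   ] w 0.357
lat,s [1.9 1.9] z 45.5 F lat,s,z [ -5.1 -10.4] 14.0 T [-2.37  0.41  0.14] clk 24.5 jaw/tilt [ 0.001 -0.001 -1.   ] w 0.359
```

```bash
python3 -m pendant '[[0,0,-0.03,0,0.9],[0,0,-0.03,0,0.9]]' >/dev/null; python3 -c "from h import *;hs()"; for i in 1 2 3; do python3 -m pendant '[[-0.015,0,0,0,0.9],[-0.015,0,0,0,0.9]]' >/dev/null; python3 -c "from h import *;hs()"; done
```

```text
lat,s [1.8 1.8] z 45.6 F lat,s,z [ 0.5 -9.3] 1.4 T [-1.79 -0.72  0.12] clk 24.75 jaw/tilt [ 0.001 -0.001 -1.   ] w 0.356
lat,s [1.8 1.3] z 45.6 F lat,s,z [ 0.6 -8.1] 1.7 T [-1.67 -0.72  0.1 ] clk 25.0 jaw/tilt [ 0.001 -0.001 -1.   ] w 0.358
lat,s [1.9 0.9] z 45.6 F lat,s,z [ 1.7 -8.1] 1.9 T [-1.65 -0.77  0.1 ] clk 25.25 jaw/tilt [ 0.001 -0.001 -1.   ] w 0.36
lat,s [1.9 0.4] z 45.6 F lat,s,z [ 0.5 -7.5] 1.2 T [-1.53 -0.73  0.1 ] clk 25.5 jaw/tilt [ 0.001 -0.001 -1.   ] w 0.356
```

```bash
for i in 1 2 3; do python3 -m pendant '[[-0.012,0,0,0,0.9],[-0.012,0,0,0,0.9]]' >/dev/null; python3 -c "from h import *;hs()"; done
```

```text
lat,s [1.8 0.3] z 45.6 F lat,s,z [ 1.7 -6.5] 0.5 T [-1.31 -0.68  0.05] clk 25.75 jaw/tilt [ 0.001 -0.    -1.   ] w 0.356
lat,s [1.8 0.3] z 45.6 F lat,s,z [ 0.9 -5.8] 0.7 T [-1.05 -0.64  0.07] clk 26.0 jaw/tilt [ 0.001  0.    -1.   ] w 0.361
lat,s [1.8 0.2] z 45.6 F lat,s,z [ 3.  -3.8] 0.4 T [-0.71 -0.95  0.03] clk 26.25 jaw/tilt [ 0.001  0.001 -1.   ] w 0.354
```

```bash
for i in 1 2; do python3 -m pendant '[[-0.012,0,0,0,0.9],[-0.012,0,0,0,0.9]]' >/dev/null; python3 -c "from h import *;hs()"; done; python3 -m pendant '[[0,0,0,0,0.5],[0,0,0,0,0.4],[0,0,0,0,0.35],[0,0,0,0,0.35]]'; python3 -c "
from h import *;hs()
p,d=camera('side');cv2.imwrite('pics/s14.png',cv2.resize(p[120:260,100:240,::-1],None,fx=4,fy=4))"
```

```text
lat,s [1.8 0.2] z 45.6 F lat,s,z [ 4.9 -2.6] -0.5 T [-0.23 -1.13 -0.02] clk 26.5 jaw/tilt [ 0.001  0.001 -1.   ] w 0.357
lat,s [1.7 0.2] z 45.6 F lat,s,z [ 5.3 -0.7] -1.9 T [ 0.18 -1.24  0.05] clk 26.75 jaw/tilt [ 0.001  0.002 -1.   ] w 0.363
clock: 27.25
position: [0.5016, 0.3246, 0.0453]
ee_rot: [0.585, 0.811, -0.0, -0.0]
ft_force: [-0.0, -0.8, 0.4]
grip_width: 0.651
lat,s [ 1.  -0.5] z 45.3 F lat,s,z [-0.3 -0.7] 0.4 T [-0.01 -0.03 -0.01] clk 27.25 jaw/tilt [-0.  0. -1.] w 0.651
```

View pics/s14.png

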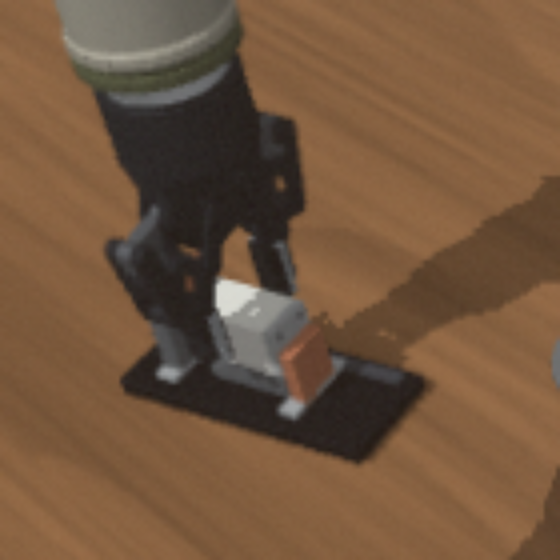

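Free of the fuse, so I'll go straight up, move aside and check both cameras.

```bash
python3 -m pendant '[[0,0,-0.3,0,0.35],[0,0,-1,0,0.35],[0,0,-2.2,0,0.35],[0,0,-3.5,0,0.35],[0,0,-4.5,0,0.35]]';  python3 -m pendant '[[0,-1,0,0,0.35],[0.8,-2,0,0,0.35],[2,-2.5,0,0,0.35],[3.4,-2.5,0,0,0.35],[4.5,-2.5,0,0,0.35]]'; python3 -m pendant '[[0,0,0,0,0.35],[0,0,0,0,0.35]]'; python3 -c "
from h import *
u=np.array([-np.sin(np.radians(18.5)),np.cos(np.radians(18.5))]);n=np.array([u[1],-u[0]])
O=np.array([.5005,.3248])
p,d=camera('side');cv2.imwrite('pics/s15.png',p[:,:,::-1]);crop(p[:,:,::-1],110,160,110,85,6,'pics/s15c.png')
P=cloud('side',d);print(rect(P,.061,.068,O+u*-.003,.034));print('empty',rect(P,.033,.043,(.602,-.273),.045))
p,d=camera('top');cv2.imwrite('pics/t15.png',p[:,:,::-1]);crop(p[:,:,::-1],120,255,100,75,6,'pics/t15c.png')
P=cloud('top',d);r=rect(P,.059,.068,O+u*-.003,.034);print(r);
m=(P[...,2]>.055)&(P[...,2]<.07)&(np.hypot(*(P[...,:2]-O).transpose(2,0,1))<.034);q=P[m];L=(q[:,:2]-O)@np.c_[n,u];A=np.c_[L,np.ones(len(q))];print('plane',np.linalg.lstsq(A,q[:,2],rcond=None)[0].round(4),L.min(0),L.max(0))
print('empty',rect(P,.033,.043,(.602,-.273),.045)); hs()
"
```

```text
clock: 27.92
position: [0.5022, 0.3245, 0.2287]
ee_rot: [0.585, 0.811, 0.001, 0.0]
ft_force: [0.0, 0.1, -0.1]
grip_width: 0.651
clock: 28.55
position: [0.3487, 0.4657, 0.2265]
ee_rot: [0.584, 0.812, 0.001, -0.0]
ft_force: [0.4, 0.2, -0.1]
grip_width: 0.651
clock: 28.8
position: [0.3506, 0.4631, 0.2258]
ee_rot: [0.585, 0.811, 0.0, 0.0]
ft_force: [0.8, -0.1, 0.9]
grip_width: 0.65
{'c': array([502.4, 323.1]), 'size': array([36.3, 63.2], dtype=float32), 'ang': 103.1, 'n': 276, 'z': 64.8, 'mean': array([502.4, 322.8])}
empty {'c': array([ 602.1, -272.5]), 'size': array([34.6, 65.9], dtype=float32), 'ang': 103.9, 'n': 574, 'z': 36.9, 'mean': array([ 601.1, -273. ])}
{'c': array([502.1, 324.6]), 'size': array([32.9, 62.8], dtype=float32), 'ang': 108.4, 'n': 394, 'z': 64.3, 'mean': array([502.1, 323.9])}
plane [0.0148 0.0154 0.0641] [-0.01506905 -0.03238065] [0.01788921 0.0330123 ]
empty {'c': array([ 599.2, -271.2]), 'size': array([32.2, 63. ], dtype=float32), 'ang': 104.4, 'n': 353, 'z': 36.2, 'mean': array([ 599.1, -271.3])}
lat,s [-98.  178.1] z 225.9 F lat,s,z [0.3 0.1] -0.5 T [-0.01 -0.05  0.  ] clk 28.9 jaw/tilt [ 0.001  0.    -1.   ] w 0.65
```

View pics/s15c.png

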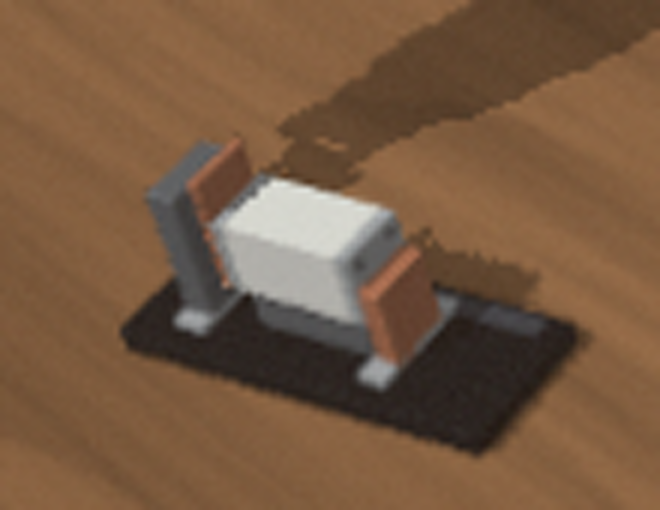

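View pics/t15c.png

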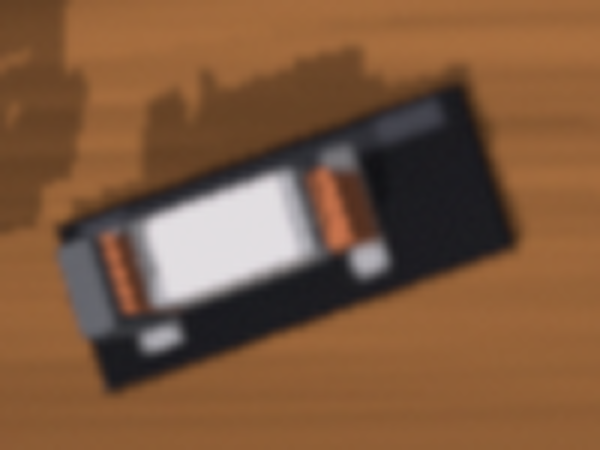

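View pics/t15.png

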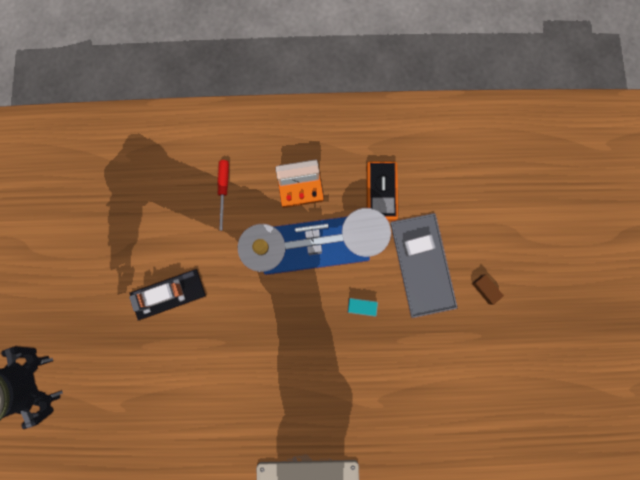

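```bash
python3 -c "
from workcell import hand_in
print(hand_in())"
```

```text
the job is handed in; nothing more can be done
None
```

The full fuse is clamped in the holder, the empty one is back in the tray, and the job was handed in at about 29 s of the 72 s allowed.

- **Weighing:** I set the fuse from the tray end nearest the multimeter on the pan and let go. After more than a second the weighing pan was still up at its stop (117 mm, brass pan 95 mm), so that fuse is the empty one. I took the other to be the full one by elimination and did not weigh it.
- **Loading:** I pressed the full fuse about 7–8 mm into the sprung plate, with roughly 9–10 N, clear of the 10 mm stop. I lowered it behind the fixed contact onto the seat, where I briefly pressed down with about 14 N. I then eased it back until the fixed contact took the spring force, and let go.
- **Last checks:**
  - The loaded fuse's top is level at about 64 mm, as it should be, and it sits between both contacts along the holder's axis. The top camera puts it about 1 mm off centre across the holder, within the calibration error. The side camera's angle fit read 103° against 108° for the holder. The top camera read 108.4° and the picture looks straight, so I put that down to noise in the depth data.
  - The empty fuse lies flat in the tray.
  - The meter, multimeter, screwdriver and look-alikes look unmoved, and the robot was touching nothing.

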